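# Sample capsule out of the chamber and onto the balance

### The arm

A 6-joint arm with a two-finger parallel gripper is mounted at the origin on the work surface. World frame = base frame: x ahead of the robot, y to its left, z up, the work surface at z = 0. Lengths are in mm, angles in rad, forces in N, time in s.
With the tool pointing down it reaches from about 350 to 875 mm from the base axis. Payload 4.2 kg.
Tool frame: the origin (TCP) lies midway between the tips of the shut fingers; the grasp point (between the pads) lies 19 mm behind it; x points along the fingers, y is the direction in which the jaws open and shut, and the axes are right-handed (so a half turn about x gives the same grasp; the last joint's range is limited). The gripper opens to 85 mm and grips with 20 to 120 N. Pads are 22 mm wide; open, the fingers measure 114 mm over their backs; the gripper's body (76 mm by 85 mm) begins 54 mm behind the grasp point. The pads swing forward as they close: fully open they stand 13 mm farther back than shut.
Start: joints at [1.501, 0.385, 0.008, 0, -1.194, -0.259], TCP at [201.785, 591.508, 204.112] pointing down, gripper open.
Joint ranges: [-3.14, 3.14], [-1.21, 2.06], [-1.07, 1.41], [-3.16, 2.05], [-2.99, -0.16], [-3.1, 3.1]. Speed limits (rad/s): [2.79, 2.79, 3.14, 3.14, 3.14, 3.14].

### API

Orientations are given as a unit quaternion [x, y, z, w].
In Python, from bench import readout, imaging, arm gives the robot as it stands.
- The arm moves only by the tool arm_command, never from a script. Its argument "increments" is a list of rows, each a list of 3 entries, a list of its own where there are three numbers: the turn, a rotation vector about the world's x, y, z in degrees, then the shift along the world's x, y, z in mm, then the closure, from 0 (fully open) to 1 (shut). In form: [[[ax, ay, az], [tx, ty, tz], fingers], ...]. A call has exactly 5 rows; each row is the pose to reach, as a shift and turn from the pose measured when the call began; what a row does not reach only later rows make up. A row lasts 1/10 s, in which the tool goes at most 50 mm and 8.59 degrees, less where a joint would pass 70% of its speed; a pose out of reach is approached as far as the arm can. A call with a gripper value outside its range is refused whole. The fingers move at their own pace and stop on an object; the grip force is fixed at half the most. Time passes only in rows, so rows that repeat a pose let the fingers close, or fill a call up. It gives the time, the measured TCP pose, the force and the opening at its end, in the units of the state.
- readout.read_state(): the state, without advancing time (a new reading comes with each control period).
- imaging.get_image(name): name is "scene" or "top"; returns (picture, depth): 420x560x3 uint8, blue, green, red; 420x560 float32, mm along the optical axis (not along the pixel's ray), 0 where there is no reading.
- imaging.camera_info(name): a dict with "vfov" (degrees; the focal length in pixels is half the picture's height over the tangent of half this angle, whatever the lens; pixels are square), "cx", "cy" (the principal point, pixels), "eye" and "rotation" of the camera in the world. Camera axes: x right, y down, z forward; pixel columns grow to the right and rows downward; lengths in mm; the calibration is good to about 2 mm. A picture is of the moment at which its call begins. camera_info takes no time and is no camera call.
- arm.job_done(): hands the job in, once; it reports no verdict.
The state is a dict: "clock": time; "joints": joint angles; "joint_vel": joint speeds; "joint_efforts": joint torques, N m; "position": TCP position; "ee_rot": TCP orientation; "contact_force": force on the tool from outside, world axes, zero at the start; "wrist_torque": the same for the moment, N m; "gripper_width": finger opening in mm.
Only numpy, scipy, OpenCV 4.12 (cv2) and the standard library are available. Lean on these libraries where they do the work, as an engineer would, in place of code of your own. Each camera call takes 0.05 s, during which the arm holds its last target. There are 200 camera calls.

### The job

Reach through the round port in the slanted panel of the metal sampling chamber, lift the sample capsule off its pedestal, without dragging it against the pedestal's upturned front tip, and bring it out through the port, keeping the capsule upright all the way and not knocking the chamber. Set it down gently in the middle of the balance's raised pan, feeling for the pan so that you neither drop the capsule nor press hard, and let go. Leave the weight, the bottle and the jar where they are.

Things in the scene. Friction and masses are not known exactly. Their poses are not given: they have to be found in the camera images.
- hood: Fixed metal sampling chamber, 205 mm deep (x -95 to +110 mm), 200 wide. Origin on the table under the pedestal's axis; x to its rear, z up. Front wall 100 mm high; from it a flat white panel, 5 mm thick, rises rearwards at 30 degrees to level; square into the panel is (0.5, 0, -0.866). At x = 35, z = 175 mm it meets a head with a vertical front, 270 mm high, so the tool must come in tilted.
- pedestal (a point): Centre of the pedestal's flat top inside the chamber, 55 mm above the table; axes as the chamber's. The disc is 56 mm in diameter; an upturned tip stands at its front edge (-x).
- port (a point): Centre of the round port, the only opening, on the panel's outer face; axes as the chamber's; 22 mm in front of the pedestal's axis, 142 mm above the table. Diameter 120 mm, black rim, upper edge 6 mm below the head. The cap's centre lies 27 mm inside, measured square to the panel, and 10 mm up-slope of the port's axis. A fully open gripper may not fit through.
- capsule_center (a point): The sample capsule: loose upright cylinder 80 mm tall, 150 to 310 g, standing on the pedestal within 3 mm of its axis. Steel body 30 mm in diameter; on top a grey cap 34 mm in diameter, 22 mm tall, to be gripped. This point is half-way up its axis, 40 mm above its foot and 29 mm below the cap's centre; z along its axis.
- pillar_foot (a point): Foot of the pan's pillar on top of the fixed white balance (220 mm deep, 200 wide), 60 mm above the table, 20 mm behind the housing's centre; x to its rear. Above it, centred, is the level round pan, 116 mm in diameter. Its height differs each time and is not measured: its top is 35 to 91 mm above this point. It is sprung: sinks 1 mm per 3 N, firm after 6 mm.
- weight: Bystander: brass weight with a knob, 38 mm in diameter, 60 mm tall, origin under its centre. Leave alone.
- bottle: Bystander: amber bottle, 60 mm in diameter, 130 mm tall, origin under its centre. Leave alone.
- jar: Bystander: small glass jar with a steel lid, 44 mm in diameter, 55 mm tall, origin under its centre. Leave alone.
- tip_top (a point): Top of the pedestal's upturned front tip: 12 mm wide, 3 mm thick, rising 22 mm above the disc, its inner face 19 mm in front of the pedestal's axis; axes as the chamber's. Lift the capsule straight up more than 22 mm before moving it forward, or its foot drags on the tip.
Mind the look-alikes: they are no part of the job. What is shaped like the part that bears capsule_center but blue, purple or turquoise is not meant.

How it is judged:
By the outcome, as a careful person would: the job done as asked, in the order asked, and still so for the second after the job is handed in, with the robot touching nothing.
It also fails if it takes over 48 s, if anything falls off the work surface, if the arm or the gripper's body presses on something with over 40 N, if the wrist force passes 120 N, or if a joint passes its speed limit or range.

## Working session

There is one attempt and no reset: what is moved stays moved. The work goes in short steps, Python scripts to look and compute and a tool call to move; the robot and the scene stay as the last step left them, time stands still between calls to the robot, and variables do not carry over. Pictures are saved under pics/ and viewed, about 8 in all and at most 12, crops included, and the job is handed in when it is done.

Besides the shell and the picture viewer there is one more tool, called after "Call:" in YAML: its name, and indented under it one key for each argument. arm_command: Moves the arm, as the interface text tells. Its arguments: {"type":"object","properties":{"increments":{"type":"array","items":{"type":"array"}}},"required":["increments"]}

```bash
mkdir -p pics; ls; cat > h.py <<'E'
import numpy as np, cv2
from bench import readout, imaging, arm
def grab(n):
    im,d=imaging.get_image(n); c=imaging.camera_info(n)
    f=im.shape[0]/2/np.tan(np.radians(c['vfov'])/2)
    return im,d,c,f
def pts(d,c,f):
    v,u=np.mgrid[:d.shape[0],:d.shape[1]]
    p=np.stack([(u-c['cx'])/f*d,(v-c['cy'])/f*d,d],-1)
    return p@np.array(c['rotation']).T+np.array(c['eye'])
def ray(u,v,c,f,z):
    r=np.array(c['rotation'])@np.array([(u-c['cx'])/f,(v-c['cy'])/f,1]);e=np.array(c['eye'])
    return e+r*(z-e[2])/r[2]
E
python3 - <<'E'
from h import *
for n in('scene','top'):
    im,d,c,f=grab(n);cv2.imwrite(f'pics/{n}0.png',im);np.savez(f'{n}0.npz',im=im,d=d);print(n,c,f)
print(readout.read_state())
E
```

```text
pics
scene {'vfov': 55.70111810304205, 'cx': 279.53103901107175, 'cy': 210.78103178848676, 'eye': array([540.75380655, 768.83869234, 817.76448036]), 'rotation': array([-0.06184633,  0.92155803, -0.38230525,  0.02735905])} 397.44993586865854
top {'vfov': 53.762629321031724, 'cx': 281.94424668477745, 'cy': 215.1836219932883, 'eye': array([442.56216602,  57.00461637, 981.45346968]), 'rotation': array([ 0.74630692, -0.65497995,  0.07855059, -0.08863998])} 414.26739682821216
{'clock': 0.1, 'joints': array([ 1.50060050e+00,  3.85476577e-01,  6.76340910e-03, -4.01038365e-04,
       -1.19401417e+00, -2.58588575e-01]), 'joint_vel': array([ 2.36439414e-06, -1.55130881e-03,  3.87166428e-03,  2.09814361e-03,
       -1.66803511e-04,  2.55024259e-04]), 'joint_efforts': array([ 1.01828916e-04, -3.93317556e+01,  1.88929385e+01,  4.19794053e+00,
       -2.58849803e-03,  4.26570566e-06]), 'position': array([201.6254575 , 590.97728621, 203.13829259]), 'ee_rot': array([-0.69749768,  0.11646359,  0.69763167,  0.11507943]), 'contact_force': array([ 0.15119456, -0.47921238, -1.13141282]), 'wrist_torque': array([-0.02021953, -0.03010542,  0.02098893]), 'gripper_width': 85.27034138607372}
```

View pics/scene0.png

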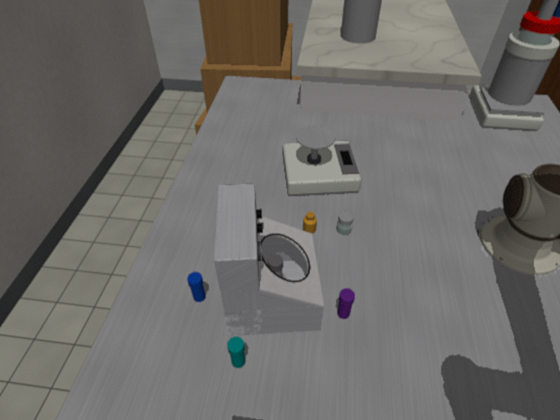

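View pics/top0.png

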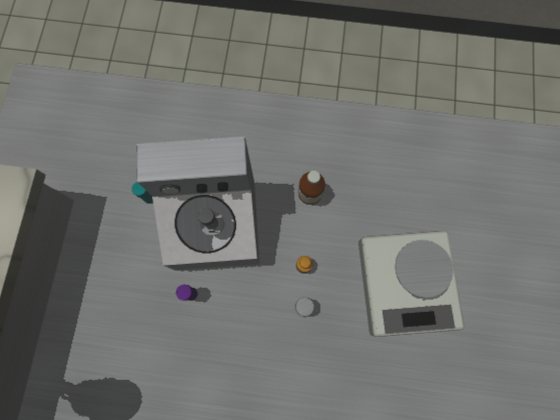

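The scene view shows the chamber with its port at about (285,258), the balance at (320,165), and the weight and jar at (310,222) and (345,222). In the top view the port is at (205,223), the cap at (205,215), and the pan at (424,269).

```bash
cat >> h.py <<'E'
from scipy.spatial.transform import Rotation as R
_i=imaging.camera_info
class _I: pass
def info(n):
    c=dict(_i(n)); c['rotation']=R.from_quat(c['rotation']).as_matrix(); return c
def proj(p,c,f):
    q=(np.asarray(p)-c['eye'])@c['rotation']; return q[...,:2]/q[...,2:]*f+[c['cx'],c['cy']]
E
sed -i "s/c=imaging.camera_info(n)/c=info(n)/" h.py
python3 - <<'E'
from h import *
for n,f in(('scene',397.45),('top',414.267)):
    z=np.load(n+'0.npz');c=info(n);P=pts(z['d'],c,f)
    print(n,'origin px',proj([0,0,0],c,f),'tcp px',proj([201,591,204],c,f))
    L={'scene':dict(port=(285,258),head=(236,215),bal=(300,178),weight=(310,215),jar=(345,215),table=(150,330),table2=(400,330),pan=(316,140),cap=(276,262),purple=(345,295),fw=(312,290),base=(545,210)),
     'top':dict(cap=(205,213),rim=(205,255),head=(190,160),panelL=(165,235),panelR=(250,225),frontL=(165,258),frontR=(252,252),pan=(424,269),bal=(380,290),weight=(305,263),jar=(305,307),bottle=(312,175),table=(100,330),table2=(330,350),table3=(350,150),purple=(184,291))}[n]
    for k,(u,v) in L.items(): print(k,(u,v),P[v,u].round(0),z['im'][v,u])
E
```

```text
scene origin px [519.42614408 244.81909339] tcp px [554.03856862 469.47948113]
port (285, 258) [615. 138.  14.] [105 103 102]
head (236, 215) [698. 249. 272.] [142 139 140]
bal (300, 178) [ 604. -127.   60.] [151 159 158]
weight (310, 215) [563.  23.  61.] [ 37 110 153]
jar (345, 215) [470.   4.  55.] [123 122 122]
table (150, 330) [891. 370.  -0.] [122 121 123]
table2 (400, 330) [336. 296.   2.] [120 120 120]
pan (316, 140) [ 568. -193.  152.] [123 120 121]
cap (276, 262) [621. 249. 138.] [79 79 81]
purple (345, 295) [467. 273.  79.] [105  28  78]
fw (312, 290) [539. 294. 114.] [148 149 150]
base (545, 210) [ 31.  52. 179.] [70 78 79]
top origin px [280.98290519 539.4569008 ] tcp px [-43.5061002  416.94595177]
cap (205, 213) [630. 244. 135.] [83 83 83]
rim (205, 255) [545. 234. 107.] [152 153 155]
head (190, 160) [695. 259. 268.] [150 149 147]
panelL (165, 235) [572. 319. 133.] [150 152 153]
panelR (250, 225) [616. 146. 137.] [156 156 158]
frontL (165, 258) [528. 317. 108.] [151 152 154]
frontR (252, 252) [565. 136. 105.] [152 152 154]
pan (424, 269) [ 569. -215.  148.] [123 124 123]
bal (380, 290) [ 524. -150.   60.] [156 166 163]
weight (305, 263) [562.  20.  59.] [ 48 114 159]
jar (305, 307) [467.   8.  54.] [129 130 128]
bottle (312, 175) [745.  30. 129.] [153 162 159]
table (100, 330) [357. 465.  -2.] [120 120 119]
table2 (330, 350) [382. -61.   3.] [119 118 117]
table3 (350, 150) [869. -62.  -0.] [121 123 121]
purple (184, 291) [466. 271.  80.] [114  47  86]
```

```bash
python3 - <<'E'
from h import *
S={}
for n,f in(('scene',397.45),('top',414.267)):
    z=np.load(n+'0.npz');c=info(n);im=z['im'];P=pts(z['d'],c,f);ok=z['d']>0
    X,Y,Z=np.moveaxis(P,-1,0)
    # panel: fit plane, robust
    m=ok&(X>490)&(X<690)&(Y>110)&(Y<350)&(Z>100)&(Z<178)
    q=P[m]; 
    best=None;rng=np.random.default_rng(0)
    for _ in range(500):
        a=q[rng.choice(len(q),3)];nn=np.cross(a[1]-a[0],a[2]-a[0])
        if np.linalg.norm(nn)<500: continue
        nn/=np.linalg.norm(nn);nn*=np.sign(nn[2]);k=np.abs((q-a[0])@nn)<2.5
        if .8<nn[2]<.92 and (best is None or k.sum()>best.sum()):best=k
    r=q[best];c0=r.mean(0);nn=np.linalg.svd(r-c0,full_matrices=False)[2][2];nn*=np.sign(nn[2])
    yaw=np.arctan2(-nn[1],-nn[0]);print(n,'panel n',nn.round(3),'yaw',np.degrees(yaw).round(2),best.sum())
    # port: dark hole: pixels surrounded by the panel; black rim
    g=im.max(2); rim=(g<60)&m&(np.abs((P-c0)@nn)<8)
    rp=P[rim];print(' rim n',rim.sum())
    ex=np.array([np.cos(yaw),np.sin(yaw),0]);ey=np.array([-ex[1],ex[0],0]);up=np.cross(ey,-nn)*-1
    up=np.cross(nn,ey)*-1
    if up[2]<0: up=-up
    A=np.c_[(rp-c0)@ey,(rp-c0)@up]
    s=np.linalg.lstsq(np.c_[2*A,np.ones(len(A))],(A**2).sum(1),rcond=None)[0]
    pc=c0+s[0]*ey+s[1]*up;print(' port',pc.round(1),'rad',np.sqrt(s[2]+s[0]**2+s[1]**2).round(1))
    hood=pc+22*ex-[0,0,142];print(' pedestal axis from port',hood.round(1))
    # cap top: depth inside hole
    m2=ok&(np.hypot(X-hood[0],Y-hood[1])<40)&(Z>118)&(Z<150)&((P-c0)@nn<-6)
    ct=P[m2];t=ct[np.abs(ct[:,2]-135)<5]
    print(' cap px',len(ct),len(t),'cap top xy mean',t.mean(0).round(1) if len(t) else None,'minmax',t.min(0).round(0),t.max(0).round(0))
    # pan
    m3=ok&(np.hypot(X-570,Y+215)<90)&(Z>90)&(Z<160)
    p=P[m3];cc,rr=cv2.minEnclosingCircle(p[:,:2].astype(np.float32));print(' pan',np.round(cc,1),rr,np.median(p[:,2]),len(p))
    m4=ok&(np.abs(Z-60)<6)&(X>430)&(X<680)&(Y<-80)&(Y>-330)
    rc=cv2.minAreaRect(P[m4][:,:2].astype(np.float32));print(' balance',rc)
    m5=ok&(np.abs(Z-270)<6)&(X>600)&(X<800)&(Y>80)&(Y<380);print(' head',cv2.minAreaRect(P[m5][:,:2].astype(np.float32)))
E
```

```text
scene panel n [-0.492 -0.099  0.865] yaw 11.4 2551
 rim n 114
 port [604.4 237.6 144.2] rad 60.7
 pedestal axis from port [626.  241.9   2.2]
 cap px 215 169 cap top xy mean [624.4 242.7 135.9] minmax [609. 225. 131.] [640. 258. 140.]
 pan [ 569.7 -215.6] 60.07817840576172 150.4893331409039 783
 balance ((552.2061767578125, -217.58172607421875), (218.51217651367188, 200.63558959960938), 11.67508316040039)
 head ((696.8480834960938, 255.34152221679688), (75.0926742553711, 202.72869873046875), 11.676752090454102)
top panel n [-0.49  -0.101  0.866] yaw 11.64 3710
 rim n 291
 port [606.3 236.3 142.7] rad 61.6
 pedestal axis from port [627.9 240.7   0.7]
 cap px 218 194 cap top xy mean [624.  242.9 133.9] minmax [608. 227. 131.] [641. 260. 137.]
 pan [ 571.9 -213.2] 58.503883361816406 148.0694745632096 2612
 balance ((551.3702392578125, -217.23095703125), (218.4196014404297, 199.63612365722656), 11.784748077392578)
 head ((696.6404418945312, 258.4833984375), (76.94440460205078, 200.9265899658203), 11.565757751464844)
```

```bash
cat >> h.py <<'E'
def target(yaw,tilt=30,flip=1):
    y,t=np.radians([yaw,tilt]);x=np.array([np.sin(t)*np.cos(y),np.sin(t)*np.sin(y),-np.cos(t)])
    yy=flip*np.array([-np.sin(y),np.cos(y),0]);return R.from_matrix(np.c_[x,yy,np.cross(x,yy)])
def delta(pos,yaw,tilt=30,flip=1):
    s=readout.read_state();c=R.from_quat(s['ee_rot'])
    print('clk',s['clock'],'p',s['position'].round(1),'turn',np.degrees((target(yaw,tilt,flip)*c.inv()).as_rotvec()).round(1),'shift',(np.array(pos)-s['position']).round(1),'F',s['contact_force'].round(1),'w',s['gripper_width'].round(1),'j',s['joints'].round(2))
E
python3 - <<'E'
from h import *
s=readout.read_state();print(R.from_quat(s['ee_rot']).as_matrix().round(2))
for f in(1,-1): delta([576,233,209],11.6,30,f)
E
```

```text
[[-0.   -0.32 -0.95]
 [-0.   -0.95  0.32]
 [-1.    0.   -0.  ]]Traceback (most recent call last):
  File "<stdin>", line 3, in <module>
  File "h.py", line 26, in delta
    print('clk',s['clock'],'p',s['position'].round(1),'turn',np.degrees((target(yaw,tilt,flip)*c.inv()).as_rotvec()).round(1),'shift',(np.array(pos)-s['position']).round(1),'F',s['contact_force'].round(1),'w',s['gripper_width'].round(1),'j',s['joints'].round(2))
                                                                                                                                                                                                                 ^^^^^^^^^^^^^^^^^^^^^^^^
AttributeError: 'float' object has no attribute 'round'
```

```bash
sed -i "s/s\['gripper_width'\].round(1)/round(float(s['gripper_width']),1)/" h.py
python3 - <<'E'
from h import *
for f in(1,-1): delta([576,233,209],11.6,30,f)
E
```

```text
clk 0.1 p [201.6 591.  203.1] turn [  40.2   -2.7 -145.1] shift [ 374.4 -358.     5.9] F [ 0.2 -0.5 -1.1] w 85.3 j [ 1.5   0.39  0.01 -0.   -1.19 -0.26]
clk 0.1 p [201.6 591.  203.1] turn [ -1.8 -30.3  29.8] shift [ 374.4 -358.     5.9] F [ 0.2 -0.5 -1.1] w 85.3 j [ 1.5   0.39  0.01 -0.   -1.19 -0.26]
```

Call:
arm_command:
  increments:
    - [[0, 0, 0], [10, -20, 35], 0.4]
    - [[0, 0, 0], [30, -50, 70], 0.4]
    - [[0, 0, 0], [60, -85, 90], 0.4]
    - [[0, 0, 0], [95, -115, 100], 0.4]
    - [[0, 0, 0], [130, -145, 105], 0.4]

```text
clock: 0.6
position: [332.5, 444.9, 309.6]
ee_rot: [0.698, -0.115, -0.698, -0.116]
contact_force: [1.2, 1.5, 0.3]
gripper_width: 51.0
```

Call:
arm_command:
  increments:
    - [[-0.3, -5, 5], [35, -35, 0], 0.4]
    - [[-0.6, -10, 10], [75, -72, 0], 0.4]
    - [[-1, -16, 16], [115, -110, 0], 0.4]
    - [[-1.4, -22, 22], [155, -148, -10], 0.4]
    - [[-1.8, -28, 27], [195, -185, -20], 0.4]

```text
clock: 1.1
position: [512.4, 274.0, 293.9]
ee_rot: [0.854, 0.072, -0.513, 0.037]
contact_force: [2.8, -0.7, 0.5]
gripper_width: 51.1
```

```bash
python3 -c "
from h import *
delta([564,230.5,231],11.6,30,-1)"
```

```text
clk 1.1 p [512.4 274.  293.9] turn [-0.3 -2.   2.3] shift [ 51.6 -43.5 -62.9] F [ 2.8 -0.7  0.5] w 51.1 j [ 0.92  0.02 -0.5   0.49 -0.74  0.49]
```

Call:
arm_command:
  increments:
    - [[0, -0.5, 0.5], [12, -10, -15], 0.4]
    - [[0, -1, 1], [26, -22, -32], 0.4]
    - [[-0.3, -2, 2], [40, -34, -48], 0.4]
    - [[-0.3, -2, 2.3], [51.5, -43.5, -63], 0.4]
    - [[-0.3, -2, 2.3], [51.5, -43.5, -63], 0.4]

```text
clock: 1.6
position: [563.3, 227.8, 227.4]
ee_rot: [0.86, 0.085, -0.5, 0.051]
contact_force: [-0.3, -0.7, 0.3]
gripper_width: 51.4
```

```bash
python3 - <<'E'
from h import *
ims=[]
for n in('scene','top'):
    im,d,c,f=grab(n);np.savez(n+'1.npz',im=im,d=d)
    a=(150,190) if n=='scene' else (120,130)
    ims.append(cv2.resize(im[a[1]:a[1]+150,a[0]:a[0]+200],(400,300),interpolation=2))
cv2.imwrite('pics/a1.png',np.hstack(ims))
delta([635,245,105],11.6,30,-1)
E
```

```text
clk 1.7 p [564.  230.3 230.7] turn [ 0.1 -0.   0.1] shift [  71.    14.7 -125.7] F [-0.  -0.4  0.9] w 51.4 j [ 0.75  0.1  -0.63  0.62 -0.46  0.52]
```

View pics/a1.png

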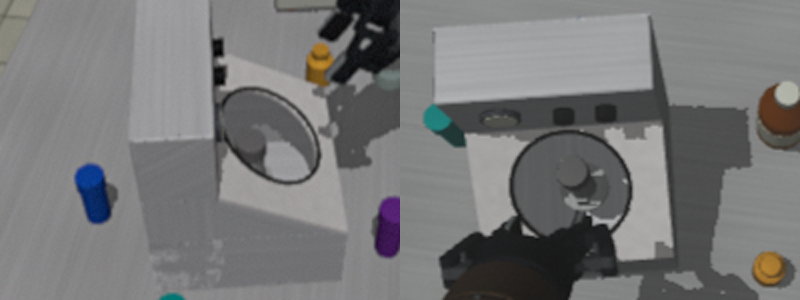

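The crop shows the gripper in front of the port. The cap is at (573,170) in the right half (top view), and the fingers are near the port's lower rim. I'll check the fingers' lateral position from the depth.

```bash
python3 - <<'E'
from h import *
s=readout.read_state();c0=R.from_quat(s['ee_rot']).as_matrix()
for n,f in(('scene',397.45),('top',414.267)):
    z=np.load(n+'1.npz');c=info(n);P=pts(z['d'],c,f)
    q=(P-s['position'])@c0
    for lo,hi in((-25,-2),(-60,-30)):
        m=(z['d']>0)&(q[...,0]>lo)&(q[...,0]<hi)&(abs(q[...,1])<70)&(abs(q[...,2])<25)
        a=q[m];
        if len(a): print(n,lo,len(a),'y',np.histogram(a[:,1],bins=np.arange(-60,61,8))[0],a[:,1].min().round(1),a[:,1].max().round(1),'z',np.percentile(a[:,2],[2,50,98]).round(1),'xmax',a[:,0].max().round(1))
E
```

```text
scene -60 273 y [  0   0   9  91  35   0   0   0   0   0   5 129   4   0   0] -36.9 43.1 z [-9.9 -3.  11.6] xmax -30.2
top -60 103 y [ 0  0  4 14 39  0  0  0  0  0  8 25 13  0  0] -38.6 39.7 z [-10.9  -6.8   4.2] xmax -30.1
```

```bash
python3 - <<'E'
from h import *
s=readout.read_state();c0=R.from_quat(s['ee_rot']).as_matrix();print(c0.round(2))
for n,f in(('scene',397.45),('top',414.267)):
    z=np.load(n+'1.npz');c=info(n);P=pts(z['d'],c,f)
    q=(P-s['position'])@c0
    m=(z['d']>0)&(abs(q[...,1])<60)&(abs(q[...,2])<45)&(q[...,0]<30)&(q[...,0]>-120)
    a=q[m]
    for lo in range(-120,30,10):
        b=a[(a[:,0]>=lo)&(a[:,0]<lo+10)]
        if len(b): L=b[b[:,1]<0];H=b[b[:,1]>=0];print(n,lo,[(len(g),g[:,1].min().round(0),g[:,1].max().round(0),g[:,2].min().round(0),g[:,2].max().round(0)) for g in(L,H) if len(g)])
    print('tcp px',proj(s['position'],c,f), 'tips px',[proj(s['position']+c0@[-3,t,0],c,f).round(0) for t in(-33,33)])
im=np.load('scene1.npz')['im'];cv2.imwrite('pics/a2.png',cv2.resize(im[150:270,250:410],(640,480),interpolation=2))
E
```

```text
[[ 0.49  0.2  -0.85]
 [ 0.1  -0.98 -0.17]
 [-0.87  0.   -0.5 ]]
scene -120 [(89, np.float64(-60.0), np.float64(-7.0), np.float64(-18.0), np.float64(8.0)), (61, np.float64(9.0), np.float64(60.0), np.float64(-17.0), np.float64(2.0))]
scene -110 [(118, np.float64(-60.0), np.float64(-12.0), np.float64(-17.0), np.float64(14.0)), (78, np.float64(1.0), np.float64(60.0), np.float64(-17.0), np.float64(1.0))]
scene -100 [(121, np.float64(-59.0), np.float64(-13.0), np.float64(-16.0), np.float64(13.0)), (51, np.float64(9.0), np.float64(59.0), np.float64(-16.0), np.float64(-3.0))]
scene -90 [(107, np.float64(-57.0), np.float64(-19.0), np.float64(-12.0), np.float64(12.0)), (50, np.float64(25.0), np.float64(58.0), np.float64(-13.0), np.float64(9.0))]
scene -80 [(50, np.float64(-54.0), np.float64(-23.0), np.float64(-13.0), np.float64(13.0)), (72, np.float64(28.0), np.float64(56.0), np.float64(-12.0), np.float64(12.0))]
scene -70 [(32, np.float64(-37.0), np.float64(-21.0), np.float64(-10.0), np.float64(9.0)), (52, np.float64(27.0), np.float64(41.0), np.float64(-10.0), np.float64(11.0))]
scene -60 [(5
[... 1734 characters left out ...]
10.0), np.float64(-5.0))]
top -60 [(16, np.float64(-32.0), np.float64(-25.0), np.float64(-11.0), np.float64(-1.0)), (16, np.float64(26.0), np.float64(39.0), np.float64(-10.0), np.float64(-6.0))]
top -50 [(20, np.float64(-39.0), np.float64(-25.0), np.float64(-10.0), np.float64(2.0)), (24, np.float64(26.0), np.float64(40.0), np.float64(-11.0), np.float64(0.0))]
top -40 [(21, np.float64(-39.0), np.float64(-25.0), np.float64(-11.0), np.float64(7.0)), (6, np.float64(27.0), np.float64(33.0), np.float64(-10.0), np.float64(-6.0))]
top -30 [(1, np.float64(32.0), np.float64(32.0), np.float64(-5.0), np.float64(-5.0))]
tcp px [196.76866617 235.62812986] tips px [array([178., 237.]), array([214., 235.])]
```

View pics/a2.png

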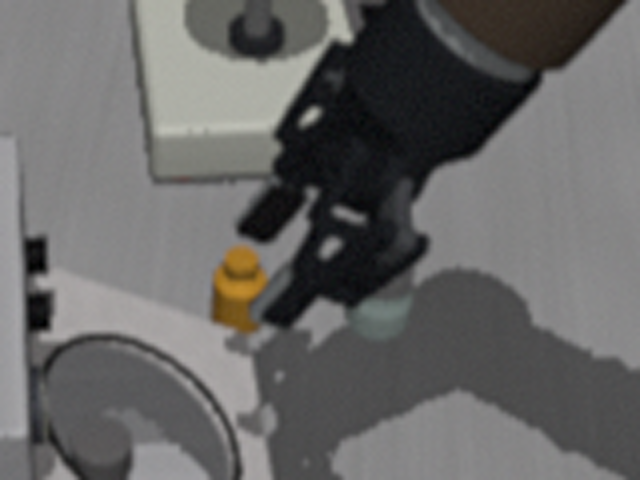

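The crop shows fingertips at about (315,209) and (319,230) in the scene image. They sit about 25 mm farther back along the tool than the reported TCP, and both views agree. I'll go to the nominal grasp pose, which is safe either way, and look again there.

Call:
arm_command:
  increments:
    - [[0, 0, 0], [8, 2, -14], 0.4]
    - [[0, 0, 0], [18, 4, -32], 0.4]
    - [[0, 0, 0], [30, 6, -53], 0.4]
    - [[0, 0, 0], [40, 8, -71], 0.4]
    - [[0, 0, 0], [45, 9, -80], 0.4]

```text
clock: 2.2
position: [608.9, 240.5, 150.0]
ee_rot: [0.861, 0.087, -0.498, 0.051]
contact_force: [-0.6, -0.4, -0.1]
gripper_width: 51.3
```

Call:
arm_command:
  increments:
    - [[0, 0, 0], [5, 1, -8], 0.4]
    - [[0, 0, 0], [12, 3, -21], 0.4]
    - [[0, 0, 0], [19, 4, -34], 0.4]
    - [[0, 0, 0], [26, 5.5, -45], 0.4]
    - [[0, 0, 0], [26, 5.5, -45], 0.4]

```text
clock: 2.7
position: [637.8, 251.4, 117.1]
ee_rot: [0.856, 0.082, -0.507, 0.056]
contact_force: [-0.7, -0.3, 0.0]
gripper_width: 51.2
```

```bash
python3 - <<'E'
from h import *
ims=[]
for n in('scene','top'):
    im,d,c,f=grab(n);np.savez(n+'2.npz',im=im,d=d)
    a=(210,205) if n=='scene' else (150,165)
    ims.append(cv2.resize(im[a[1]:a[1]+100,a[0]:a[0]+100],(400,400),interpolation=2))
cv2.imwrite('pics/a3.png',np.hstack(ims))
delta([635,245,105],11.6,30,-1)
s=readout.read_state();c0=R.from_quat(s['ee_rot']).as_matrix()
for n,f in(('scene',397.45),('top',414.267)):
    z=np.load(n+'2.npz');c=info(n);P=pts(z['d'],c,f)
    q=(P-s['position'])@c0
    m=(z['d']>0)&(abs(q[...,1])<45)&(abs(q[...,2])<16)&(q[...,0]<30)&(q[...,0]>-150)
    a=q[m]
    for lo in range(-150,30,10):
        b=a[(a[:,0]>=lo)&(a[:,0]<lo+10)]
        if len(b): L=b[b[:,1]<0];H=b[b[:,1]>=0];print(n,lo,[(len(g),*map(int,(g[:,1].min(),g[:,1].max(),g[:,2].min(),g[:,2].max()))) for g in(L,H) if len(g)])
E
```

```text
clk 2.8 p [637.  250.7 117.7] turn [ 1.  -1.2  0.3] shift [ -2.   -5.7 -12.7] F [ 0.  -0.4  0.6] w 50.9 j [ 0.5   0.34 -0.71  1.33 -0.16 -0.02]
scene -150 [(60, -40, -16, -13, 6)]
scene -140 [(89, -44, -1, -15, 8), (4, 0, 8, -15, -11)]
scene -130 [(34, -42, 0, -15, -4), (8, 2, 11, -14, -11)]
scene -120 [(21, -28, -19, -15, 3), (12, 7, 15, -15, -11)]
scene -110 [(27, -30, -20, -15, 9), (14, 3, 17, -15, -10)]
scene -100 [(44, -33, -15, -15, 8), (8, 19, 22, -14, -6)]
scene -90 [(29, -37, -23, -14, 5), (13, 23, 34, -14, 0)]
scene -80 [(19, -38, -23, -15, -8), (32, 26, 41, -15, 7)]
scene -70 [(19, -39, -24, -12, -6), (49, 25, 35, -12, 9)]
scene -60 [(36, -40, -25, -13, 6), (35, 25, 33, -13, 9)]
scene -50 [(38, -44, -23, -15, 5), (37, 25, 34, -13, 10)]
scene -40 [(18, -36, -24, -12, 5), (28, 17, 31, -13, 12)]
scene -30 [(6, -7, 0, -3, 2), (54, 0, 23, -3, 13)]
scene -20 [(16, -7, -1, -8, 0), (35, 0, 22, -10, 0)]
scene -10 [(6, -8, 0, -6, 14), (1, 0, 0, -7, -7)]
top -150 [(23, 31, 38, -11, 7)]
top -140 [(46, 28, 44, -11, 6)]
top -130 [(8, 21, 44, -14, -4)]
top -120 [(10, 22, 25, -15, -10)]
top -110 [(7, 25, 28, -15, -6)]
top -100 [(23, 22, 33, -14, -2)]
top -90 [(40, 30, 44, -12, 7)]
top -80 [(27, 29, 43, -13, 3)]
top -70 [(1, 26, 26, -11, -11)]
top -60 [(9, 25, 38, -11, -5)]
top -50 [(7, -44, -26, -14, -10), (13, 24, 38, -11, -1)]
top -40 [(4, -30, -26, -11, -8), (6, 29, 37, -11, 0)]
top -30 [(5, -5, -2, -1, 4), (3, 1, 5, 0, 1)]
top -20 [(22, -9, 0, -8, 3), (42, 0, 18, -10, 1)]
```

View pics/a3.png

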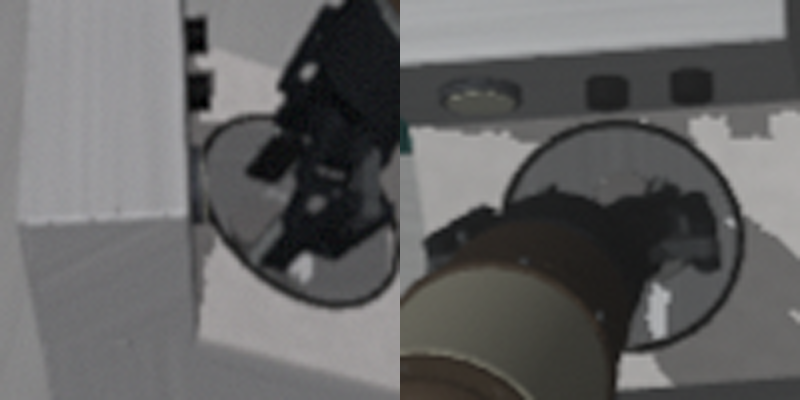

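The left half shows the fingertips at scene (275,249) and (279,271), at about cap-top height. Joint 5 has reached its limit of -0.16, so 30° of tilt cannot be reached this low. I'll use 20°, which still leaves about 13 mm to the head.

```bash
python3 -c "
from h import *
delta([631,244,112],11.6,20,-1)"
```

```text
clk 2.8 p [637.  250.7 117.7] turn [-1.   8.6  0.2] shift [-6.  -6.7 -5.7] F [ 0.  -0.4  0.6] w 50.9 j [ 0.5   0.34 -0.71  1.33 -0.16 -0.02]
```

Call:
arm_command:
  increments:
    - [[-0.2, 2, 0], [-2, -2, 1], 0.4]
    - [[-0.5, 4.5, 0.1], [-4, -4, 1], 0.4]
    - [[-0.8, 7, 0.2], [-5, -6, 1], 0.4]
    - [[-1, 8.6, 0.2], [-6, -6.7, 0], 0.4]
    - [[-1, 8.6, 0.2], [-6, -6.7, 0], 0.4]

```text
clock: 3.3
position: [630.6, 246.0, 118.7]
ee_rot: [0.815, 0.084, -0.571, 0.056]
contact_force: [0.4, -1.1, -0.8]
gripper_width: 51.1
```

```bash
python3 -c "
from h import *
delta([638,245.6,85.5],11.6,20,-1)"
```

```text
clk 3.3 p [630.6 246.  118.7] turn [-0.2 -0.  -0. ] shift [  7.4  -0.4 -33.2] F [ 0.4 -1.1 -0.8] w 51.1 j [ 0.67  0.38 -0.4   0.32 -0.5   0.84]
```

Call:
arm_command:
  increments:
    - [[0, 0, 0], [1, 0, -5], 0.4]
    - [[0, 0, 0], [3, -0.2, -13], 0.4]
    - [[0, 0, 0], [5, -0.4, -22], 0.4]
    - [[0, 0, 0], [7.4, -0.4, -32], 0.4]
    - [[0, 0, 0], [7.4, -0.4, -33], 0.4]

```text
clock: 3.8
position: [636.9, 243.8, 82.7]
ee_rot: [0.814, 0.083, -0.572, 0.057]
contact_force: [0.2, -0.7, -0.8]
gripper_width: 51.0
```

```bash
python3 - <<'E'
from h import *
ims=[]
for n in('scene','top'):
    im,d,c,f=grab(n);np.savez(n+'3.npz',im=im,d=d)
    a=(225,215) if n=='scene' else (160,170)
    ims.append(cv2.resize(im[a[1]:a[1]+80,a[0]:a[0]+80],(400,400),interpolation=2))
cv2.imwrite('pics/a4.png',np.hstack(ims))
delta([638,245.6,85.5],11.6,20,-1)
s=readout.read_state();c0=R.from_quat(s['ee_rot']).as_matrix()
print('capC in tool',((np.array([624.2,242.8,124])-s['position'])@c0).round(1))
for n,f in(('scene',397.45),('top',414.267)):
    z=np.load(n+'3.npz');c=info(n);P=pts(z['d'],c,f)
    q=(P-s['position'])@c0
    m=(z['d']>0)&(abs(q[...,1])<45)&(abs(q[...,2])<16)&(q[...,0]<10)&(q[...,0]>-90)
    a=q[m]
    for lo in range(-90,10,10):
        b=a[(a[:,0]>=lo)&(a[:,0]<lo+10)]
        if len(b): L=b[b[:,1]<0];H=b[b[:,1]>=0];print(n,lo,[(len(g),*map(int,(g[:,1].min(),g[:,1].max(),g[:,2].min(),g[:,2].max()))) for g in(L,H) if len(g)])
E
```

```text
clk 3.9 p [637.7 244.7  84.5] turn [-0.1 -0.1  0. ] shift [0.3 0.9 1. ] F [ 0.2 -0.1  0.6] w 51.5 j [ 0.66  0.43 -0.43  0.37 -0.41  0.79]
capC in tool [-41.8  -0.9  -0.7]
scene -90 [(16, -36, -21, -11, -3), (6, 24, 30, -11, -3)]
scene -80 [(14, -36, -23, -11, -6), (20, 25, 39, -12, 0)]
scene -70 [(13, -37, -6, -10, 7), (26, 25, 36, -11, 2)]
scene -60 [(57, -37, 0, -15, 9), (65, 0, 35, -15, 3)]
scene -50 [(21, -35, -1, -15, 5), (26, 2, 32, -14, 4)]
scene -40 [(3, -13, -4, -15, -6), (5, 27, 34, -9, -7)]
top -90 [(23, 32, 44, -11, 0)]
top -80 [(11, 31, 41, -11, -1)]
top -50 [(2, 35, 38, -6, -6)]
top -40 [(3, 27, 31, -10, -10)]
```

View pics/a4.png

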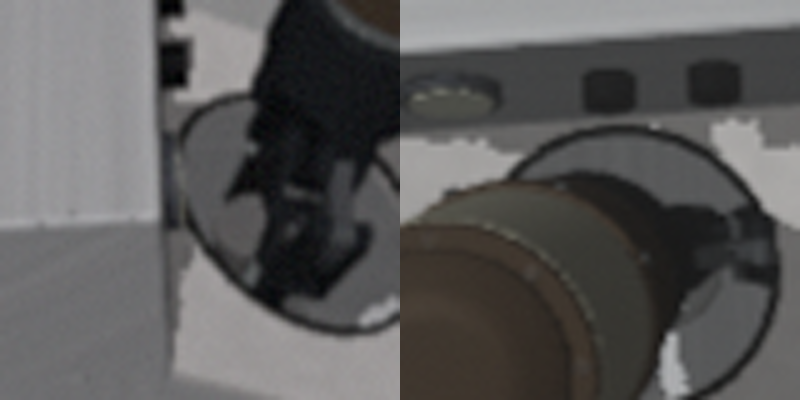

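The cap shows between the fingers at scene crop (245,215), with the tips about 14 mm below the cap's centre and no contact force. I'll close the gripper.

Call:
arm_command:
  increments:
    - [[0, 0, 0], [0, 0.5, 0.5], 0.55]
    - [[0, 0, 0], [0, 0.5, 0.5], 0.65]
    - [[0, 0, 0], [0, 0.5, 0.5], 0.8]
    - [[0, 0, 0], [0, 0.5, 0.5], 1]
    - [[0, 0, 0], [0, 0.5, 0.5], 1]

```text
clock: 4.4
position: [638.0, 245.5, 85.6]
ee_rot: [0.815, 0.084, -0.571, 0.057]
contact_force: [-0.7, -0.8, 2.1]
gripper_width: 32.0
```

Call:
arm_command:
  increments:
    - [[0, 0, 0], [0, 0, 0], 1]
    - [[0, 0, 0], [0, 0, 0.5], 1]
    - [[0, 0, 0], [0, 0, 1], 1]
    - [[0, 0, 0], [0, 0, 2], 1]
    - [[0, 0, 0], [0, 0, 3], 1]

```text
clock: 4.9
position: [637.5, 245.1, 87.9]
ee_rot: [0.814, 0.083, -0.572, 0.057]
contact_force: [0.5, -0.2, -4.2]
gripper_width: 32.0
```

```bash
python3 -c "
from h import *
delta([638,245.6,85.5],11.6,20,-1);print(readout.read_state()['wrist_torque'])"
```

```text
clk 4.9 p [637.5 245.1  87.9] turn [-0.1 -0.2  0. ] shift [ 0.5  0.5 -2.4] F [ 0.5 -0.2 -4.2] w 32.0 j [ 0.66  0.43 -0.43  0.37 -0.43  0.8 ]
[-0.1865111   0.94157481 -0.01466811]
```

Call:
arm_command:
  increments:
    - [[0, 0, 0], [0, 0, 3], 1]
    - [[0, 0, 0], [0, 0, 7], 1]
    - [[0, 0, 0], [0, 0, 12], 1]
    - [[0, 0, 0], [0, 0, 17], 1]
    - [[0, 0, 0], [0, 0, 21], 1]

```text
clock: 5.4
position: [637.7, 245.3, 109.8]
ee_rot: [0.814, 0.084, -0.571, 0.057]
contact_force: [-0.2, -0.0, -3.0]
gripper_width: 31.8
```

Call:
arm_command:
  increments:
    - [[0, 0, 0], [0, 0, 4], 1]
    - [[0, 0, 0], [0, 0, 7], 1]
    - [[0, 0, 0], [0, 0, 9], 1]
    - [[0, 0, 0], [0, 0, 10], 1]
    - [[0, 0, 0], [0, 0, 10], 1]

```text
clock: 5.9
position: [637.7, 245.3, 119.8]
ee_rot: [0.814, 0.084, -0.571, 0.057]
contact_force: [0.5, -0.3, -3.4]
gripper_width: 32.0
```

```bash
python3 - <<'E'
from h import *
ims=[]
for n in('scene','top'):
    im,d,c,f=grab(n);np.savez(n+'4.npz',im=im,d=d)
    a=(225,195) if n=='scene' else (160,165)
    ims.append(cv2.resize(im[a[1]:a[1]+90,a[0]:a[0]+90],(400,400),interpolation=2))
cv2.imwrite('pics/a5.png',np.hstack(ims))
delta([638,245.6,120],11.6,20,-1);print(readout.read_state()['wrist_torque'])
E
```

```text
clk 6.0 p [637.5 245.1 119.5] turn [-0.1 -0.1  0. ] shift [0.5 0.5 0.5] F [-0.1 -0.2 -2.5] w 31.9 j [ 0.67  0.39 -0.38  0.31 -0.51  0.86]
[-0.20387901  0.94880799  0.00556472]
```

View pics/a5.png

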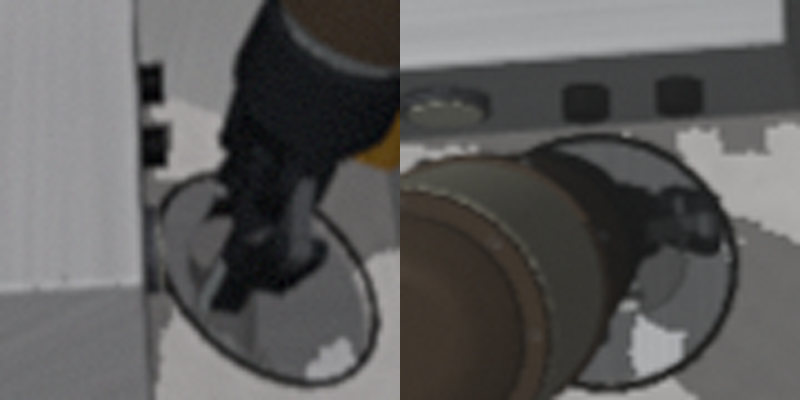

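The capsule is lifted 35 mm and carries about 2.7 N, with no contact. It sits between the fingers at scene crop (210,265). I'll bring it out square to the panel.

Call:
arm_command:
  increments:
    - [[0, 0, 0], [-2, -0.4, 3], 1]
    - [[0, 0, 0], [-6, -1.2, 10], 1]
    - [[0, 0, 0], [-12, -2.4, 20], 1]
    - [[0, 0, 0], [-18, -3.6, 31], 1]
    - [[0, 0, 0], [-25, -5, 43], 1]

```text
clock: 6.5
position: [612.0, 240.1, 164.0]
ee_rot: [0.815, 0.084, -0.571, 0.057]
contact_force: [-0.5, 0.2, -2.0]
gripper_width: 31.6
```

Call:
arm_command:
  increments:
    - [[0, 0, 0], [-6, -1.2, 11], 1]
    - [[0, 0, 0], [-13, -2.6, 23], 1]
    - [[0, 0, 0], [-20, -4, 37], 1]
    - [[0, 0, 0], [-27, -5.4, 51], 1]
    - [[0, 0, 0], [-33, -7, 63], 1]

```text
clock: 7.0
position: [578.4, 233.2, 228.7]
ee_rot: [0.815, 0.084, -0.571, 0.056]
contact_force: [0.2, 0.4, -3.0]
gripper_width: 32.0
```

Call:
arm_command:
  increments:
    - [[0, 0, 0], [-5, -1, 11], 1]
    - [[0, 0, 0], [-10, -2, 22], 1]
    - [[0, 0, 0], [-15, -3, 32], 1]
    - [[0, 0, 0], [-18, -6, 38], 1]
    - [[0, 0, 0], [-20, -8, 40], 1]

```text
clock: 7.5
position: [558.3, 225.1, 269.5]
ee_rot: [0.815, 0.084, -0.57, 0.056]
contact_force: [-0.1, 0.4, -4.1]
gripper_width: 31.6
```

```bash
python3 - <<'E'
from h import *
for y in (11.6,-20): delta([571,-214,300],y,20,-1)
E
```

```text
clk 7.5 p [558.3 225.1 269.5] turn [-0.3  0.  -0. ] shift [  12.7 -439.1   30.5] F [-0.1  0.4 -4.1] w 31.6 j [ 0.74  0.12 -0.32  0.23 -0.84  0.9 ]
clk 7.5 p [558.3 225.1 269.5] turn [ -0.3   0.1 -31.6] shift [  12.7 -439.1   30.5] F [-0.1  0.4 -4.1] w 31.6 j [ 0.74  0.12 -0.32  0.23 -0.84  0.9 ]
```

Call:
arm_command:
  increments:
    - [[0, 0, -0.5], [0, -6, 0], 1]
    - [[0, 0, -2], [1, -18, 0], 1]
    - [[0, 0, -4], [2, -36, 0], 1]
    - [[0, 0, -6], [3, -60, 0], 1]
    - [[0, 0, -8], [4, -87, 0], 1]

```text
clock: 8.0
position: [562.1, 136.2, 268.9]
ee_rot: [0.819, 0.026, -0.573, 0.016]
contact_force: [0.4, 0.6, -3.2]
gripper_width: 32.1
```

Call:
arm_command:
  increments:
    - [[0, 0, -2], [2, -28, 0], 1]
    - [[0, 0, -4], [4, -56, 0], 1]
    - [[0, 0, -6], [6, -84, 0], 1]
    - [[0, 0, -8], [8, -112, 0], 1]
    - [[0, 0, -10], [9, -140, 0], 1]

```text
clock: 8.5
position: [570.5, -6.3, 268.3]
ee_rot: [0.817, -0.047, -0.573, -0.035]
contact_force: [0.7, 0.1, -3.2]
gripper_width: 32.1
```

Call:
arm_command:
  increments:
    - [[0, 0, -2], [2, -28, 0], 1]
    - [[0, 0, -4], [4, -56, 0], 1]
    - [[0, 0, -6], [6, -82, 0], 1]
    - [[0, 0, -8], [8, -105, 0], 1]
    - [[0, 0, -10], [9, -125, 0], 1]

```text
clock: 9.0
position: [578.6, -133.9, 267.7]
ee_rot: [0.809, -0.12, -0.568, -0.086]
contact_force: [-0.2, 0.5, -2.9]
gripper_width: 32.0
```

```bash
python3 - <<'E'
from h import *
delta([584,-218.5,250],-20,20,-1)
E
```

```text
clk 9.0 p [ 578.6 -133.9  267.7] turn [-0.2 -0.1 -3. ] shift [  5.4 -84.6 -17.7] F [-0.2  0.5 -2.9] w 32.0 j [ 0.12  0.11 -0.32  0.18 -0.83  1.05]
```

Call:
arm_command:
  increments:
    - [[-0.1, 0, -1], [1, -19, 0], 1]
    - [[-0.1, 0, -2], [3, -40, 0], 1]
    - [[-0.2, -0.1, -3], [4, -62, 0], 1]
    - [[-0.2, -0.1, -3], [5.4, -78, 0], 1]
    - [[-0.2, -0.1, -3], [5.4, -84.5, 0], 1]

```text
clock: 9.5
position: [583.0, -220.6, 266.9]
ee_rot: [0.806, -0.144, -0.565, -0.101]
contact_force: [0.3, 0.8, -2.6]
gripper_width: 32.0
```

Call:
arm_command:
  increments:
    - [[0, 0, 0], [0, 0, -6], 1]
    - [[0, 0, 0], [0, 0, -14], 1]
    - [[0, 0, 0], [0, 0, -22], 1]
    - [[0, 0, 0], [0, 0, -30], 1]
    - [[0, 0, 0], [0, 0, -35], 1]

```text
clock: 10.0
position: [582.5, -220.0, 230.4]
ee_rot: [0.805, -0.144, -0.566, -0.1]
contact_force: [0.4, 0.3, -2.3]
gripper_width: 32.2
```

```bash
python3 - <<'E'
from h import *
ims=[]
for n in('scene','top'):
    im,d,c,f=grab(n);np.savez(n+'5.npz',im=im,d=d)
    s=readout.read_state();p=s['position']+[-13,4.7,0]
    u,v=proj(p,c,f).round().astype(int);x0,y0=max(u-60,0),max(v-60,0)
    print(n,x0,y0,'foot px',proj(p-[0,0,30],c,f).round(1))
    ims.append(cv2.resize(im[y0:y0+120,x0:x0+120],(400,400),interpolation=2))
    P=pts(d,c,f);q=P-p
    m=(d>0)&(np.hypot(q[...,0],q[...,1])<35)&(P[...,2]>160)&(P[...,2]<245)
    for lo in range(160,245,8):
        b=P[m&(P[...,2]>=lo)&(P[...,2]<lo+8)]
        if len(b)>3:print(' z',lo,len(b),b[:,:2].min(0).round(0),b[:,:2].max(0).round(0))
    m=(d>0)&(np.hypot(P[...,0]-571,P[...,1]+214)<65)&(P[...,2]>135)&(P[...,2]<157);print(' pan z',np.median(P[m][:,2]),m.sum())
cv2.imwrite('pics/a6.png',np.hstack(ims))
delta([584,-218.5,200],-20,20,-1)
E
```

```text
scene 258 52 foot px [317.  121.4]
 z 200 13 [ 558. -209.] [ 583. -201.]
 z 208 29 [ 556. -216.] [ 584. -202.]
 z 216 29 [ 556. -214.] [ 585. -200.]
 z 224 29 [ 557. -220.] [ 585. -199.]
 z 232 25 [ 557. -212.] [ 582. -200.]
 z 240 15 [ 558. -212.] [ 583. -202.]
 pan z 150.56816802321435 744
top 379 204 foot px [433.6 266. ]
 z 216 4 [ 571. -201.] [ 576. -200.]
 z 224 5 [ 569. -201.] [ 574. -200.]
 pan z 148.079399351431 455
clk 10.1 p [ 582.5 -220.2  230.5] turn [-0.  -0.2  0.2] shift [  1.5   1.7 -30.5] F [-0.  -1.  -2.5] w 32.2 j [-0.05  0.19 -0.31  0.15 -0.75  1.17]
```

View pics/a6.png

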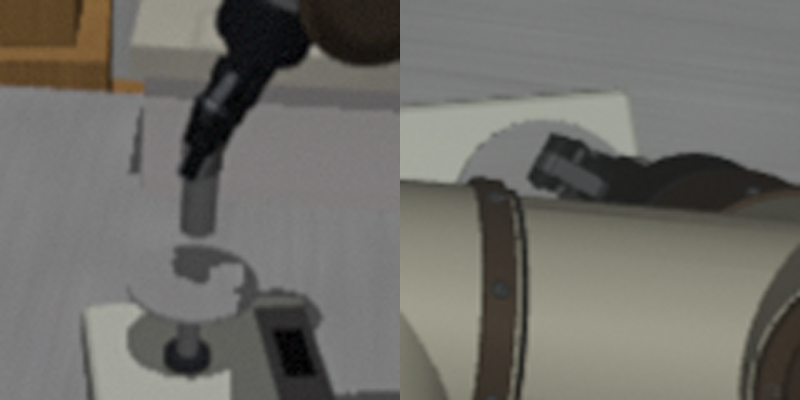

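The left half shows the capsule hanging upright at crop (198,205), about 50 mm above the pan. Its measured centre is (570.5, -215), about 2 mm from the pan's centre. I'll descend and feel for the pan.

Call:
arm_command:
  increments:
    - [[0, 0, 0], [0.2, 0.4, -6], 1]
    - [[0, 0, 0], [0.5, 1, -16], 1]
    - [[0, 0, 0], [0.5, 1.5, -26], 1]
    - [[0, 0, 0], [0.5, 1.5, -35], 1]
    - [[0, 0, 0], [0.5, 1.5, -40], 1]

```text
clock: 10.6
position: [582.3, -218.6, 188.8]
ee_rot: [0.805, -0.144, -0.567, -0.1]
contact_force: [-0.1, -0.1, -3.6]
gripper_width: 32.3
```

Call:
arm_command:
  increments:
    - [[0, 0, 0], [0, 0, -1], 1]
    - [[0, 0, 0], [0, 0, -2], 1]
    - [[0, 0, 0], [0, 0, -3], 1]
    - [[0, 0, 0], [0, 0, -4], 1]
    - [[0, 0, 0], [0, 0, -5], 1]

```text
clock: 11.1
position: [582.5, -218.6, 184.1]
ee_rot: [0.805, -0.144, -0.567, -0.1]
contact_force: [0.2, -0.2, -2.2]
gripper_width: 31.9
```

Call:
arm_command:
  increments:
    - [[0, 0, 0], [0, 0, -0.6], 1]
    - [[0, 0, 0], [0, 0, -1.2], 1]
    - [[0, 0, 0], [0, 0, -1.8], 1]
    - [[0, 0, 0], [0, 0, -2.4], 1]
    - [[0, 0, 0], [0, 0, -2.8], 1]

```text
clock: 11.6
position: [582.4, -218.6, 181.2]
ee_rot: [0.805, -0.144, -0.567, -0.1]
contact_force: [0.5, 0.4, -2.9]
gripper_width: 32.2
```

Call:
arm_command:
  increments:
    - [[0, 0, 0], [0, 0, -0.4], 1]
    - [[0, 0, 0], [0, 0, -0.8], 1]
    - [[0, 0, 0], [0, 0, -1.2], 1]
    - [[0, 0, 0], [0, 0, -1.6], 1]
    - [[0, 0, 0], [0, 0, -1.6], 1]

```text
clock: 12.1
position: [582.4, -218.6, 179.5]
ee_rot: [0.805, -0.144, -0.567, -0.1]
contact_force: [0.3, -0.2, -2.3]
gripper_width: 31.8
```

Call:
arm_command:
  increments:
    - [[0, 0, 0], [0, 0, -0.4], 1]
    - [[0, 0, 0], [0, 0, -0.8], 1]
    - [[0, 0, 0], [0, 0, -1.2], 1]
    - [[0, 0, 0], [0, 0, -1.6], 1]
    - [[0, 0, 0], [0, 0, -1.6], 1]

```text
clock: 12.6
position: [582.6, -218.7, 178.4]
ee_rot: [0.805, -0.144, -0.567, -0.1]
contact_force: [0.2, -0.1, -0.6]
gripper_width: 31.6
```

Call:
arm_command:
  increments:
    - [[0, 0, 0], [0, 0, -0.2], 1]
    - [[0, 0, 0], [0, 0, -0.4], 1]
    - [[0, 0, 0], [0, 0, -0.6], 1]
    - [[0, 0, 0], [0, 0, -0.6], 1]
    - [[0, 0, 0], [0, 0, -0.6], 1]

```text
clock: 13.1
position: [582.7, -218.7, 178.0]
ee_rot: [0.805, -0.144, -0.567, -0.1]
contact_force: [-1.3, -0.4, 0.6]
gripper_width: 32.0
```

```bash
python3 - <<'E'
from h import *
delta([584,-218.5,200],-20,20,-1)
im,d,c,f=grab('scene');P=pts(d,c,f)
m=(d>0)&(np.hypot(P[...,0]-571,P[...,1]+214)<65)&(P[...,2]>130)&(P[...,2]<157);print(' pan z',np.median(P[m][:,2]),m.sum())
delta([584,-218.5,200],-20,20,-1)
E
```

```text
clk 13.1 p [ 582.7 -218.7  178. ] turn [-0.  -0.3  0.2] shift [ 1.3  0.2 22. ] F [-1.3 -0.4  0.6] w 32.0 j [-0.05  0.23 -0.4   0.18 -0.62  1.14]
 pan z 149.44130421884836 624
clk 13.15 p [ 582.7 -218.7  178. ] turn [-0.  -0.3  0.2] shift [ 1.3  0.2 22. ] F [-1.7  0.3  0.4] w 32.2 j [-0.05  0.23 -0.4   0.18 -0.62  1.14]
```

The force went from -2.7 to +0.5 N, so the pan carries the capsule. I'll open gently.

Call:
arm_command:
  increments:
    - [[0, 0, 0], [0, 0, 0], 0.6]
    - [[0, 0, 0], [0, 0, 0], 0.55]
    - [[0, 0, 0], [0, 0, 0], 0.5]
    - [[0, 0, 0], [0, 0, 0], 0.4]
    - [[0, 0, 0], [0, 0, 0], 0.3]

```text
clock: 13.65
position: [582.8, -218.7, 178.1]
ee_rot: [0.805, -0.144, -0.566, -0.1]
contact_force: [-0.1, -0.5, -0.0]
gripper_width: 59.9
```

```bash
python3 - <<'E'
from h import *
im,d,c,f=grab('scene');np.savez('scene6.npz',im=im,d=d);delta([584,-218.5,200],-20,20,-1)
cv2.imwrite('pics/a7.png',cv2.resize(im[70:190,250:410],(640,480),interpolation=2))
P=pts(d,c,f)
for lo in range(150,240,10):
    m=(d>0)&(np.hypot(P[...,0]-571,P[...,1]+214)<22)&(P[...,2]>=lo)&(P[...,2]<lo+10);b=P[m]
    if len(b)>3: print(lo,len(b),b[:,:2].min(0).round(0),b[:,:2].max(0).round(0))
E
```

```text
clk 13.7 p [ 582.8 -218.7  178. ] turn [ 0.  -0.3  0.2] shift [ 1.2  0.2 22. ] F [-0.   0.1 -1. ] w 59.9 j [-0.05  0.23 -0.4   0.18 -0.62  1.14]
150 46 [ 552. -227.] [ 593. -194.]
160 29 [ 556. -218.] [ 584. -201.]
170 31 [ 556. -216.] [ 585. -200.]
180 31 [ 556. -215.] [ 582. -199.]
190 22 [ 557. -211.] [ 579. -197.]
200 16 [ 557. -209.] [ 571. -198.]
210 17 [ 554. -213.] [ 569. -197.]
220 15 [ 554. -217.] [ 564. -198.]
```

View pics/a7.png

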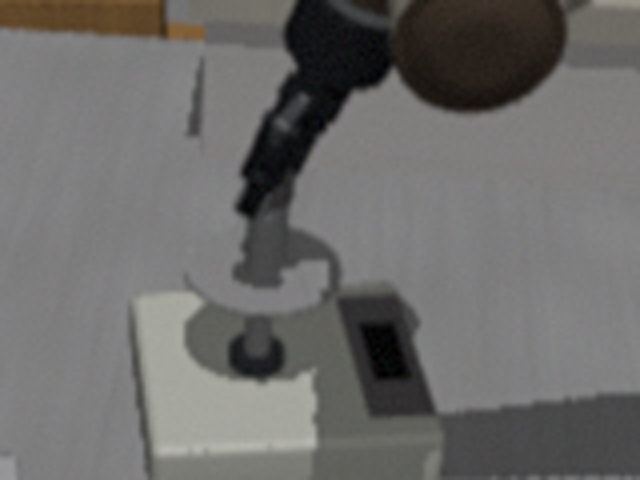

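The capsule stands upright on the pan at crop (265,245), with the fingers open around it. I'll back out along the tool axis.

Call:
arm_command:
  increments:
    - [[0, 0, 0], [-1.6, 0.6, 5], 0.3]
    - [[0, 0, 0], [-5, 1.9, 15], 0.3]
    - [[0, 0, 0], [-10, 3.6, 29], 0.3]
    - [[0, 0, 0], [-16, 5.8, 47], 0.3]
    - [[0, 0, 0], [-22.5, 8.2, 66], 0.3]

```text
clock: 14.2
position: [559.9, -210.4, 245.5]
ee_rot: [0.805, -0.144, -0.566, -0.1]
contact_force: [0.5, 0.4, 0.4]
gripper_width: 59.4
```

Call:
arm_command:
  increments:
    - [[0, 0, 0], [-10, 3, 25], 0.3]
    - [[0, 0, 0], [-25, 6, 55], 0.3]
    - [[0, 0, 0], [-50, 40, 80], 0.3]
    - [[0, 0, 0], [-75, 80, 100], 0.3]
    - [[0, 0, 0], [-100, 110, 110], 0.3]

```text
clock: 14.7
position: [459.3, -99.7, 358.7]
ee_rot: [0.807, -0.144, -0.564, -0.101]
contact_force: [0.8, 0.8, 0.1]
gripper_width: 59.7
```

Call:
arm_command:
  increments:
    - [[0, 0, 0], [-10, 40, 0], 0.3]
    - [[0, 0, 0], [-20, 80, 0], 0.3]
    - [[0, 0, 0], [-20, 115, 0], 0.3]
    - [[0, 0, 0], [-20, 130, 0], 0.3]
    - [[0, 0, 0], [-20, 130, 0], 0.3]

```text
clock: 15.2
position: [439.0, 32.0, 359.6]
ee_rot: [0.807, -0.142, -0.564, -0.101]
contact_force: [-0.9, 1.3, -0.1]
gripper_width: 59.4
```

```bash
python3 - <<'E'
from h import *
ims=[]
for n in('scene','top'):
    im,d,c,f=grab(n);ims.append(im[60:340,60:460]);P=pts(d,c,f)
    m=(d>0)&(np.hypot(P[...,0]-571,P[...,1]+214)<40)&(P[...,2]>=222)&(P[...,2]<240);b=P[m]
    if len(b)>3: print(n,'cap top',len(b),b.min(0).round(0),b.max(0).round(0),b.mean(0).round(1))
    for k,(x,y) in dict(weight=(562,21),jar=(467,7),bottle=(745,30)).items():
        m=(d>0)&(np.hypot(P[...,0]-x,P[...,1]-y)<45)&(P[...,2]>30)&(P[...,2]<140);b=P[m];
        p0=pts(np.load(n+'0.npz')['d'],c,f);m0=(np.load(n+'0.npz')['d']>0)&(np.hypot(p0[...,0]-x,p0[...,1]-y)<45)&(p0[...,2]>30)&(p0[...,2]<140)
        print(n,k,len(b),b.mean(0).round(0) if len(b) else '',m0.sum(),p0[m0].mean(0).round(0))
cv2.imwrite('pics/a8.png',np.hstack(ims))
delta([584,-218.5,200],-20,20,-1)
E
```

```text
scene cap top 88 [ 554. -234.  222.] [ 585. -196.  232.] [ 569.8 -210.8  228.3]
scene weight 176 [563.  25.  48.] 175 [563.  25.  48.]
scene jar 217 [469.  14.  51.] 216 [469.  14.  51.]
scene bottle 0  0 [nan nan nan]
top cap top 278 [ 553. -229.  222.] [ 587. -196.  230.] [ 569.7 -212.1  226.8]
top weight 215 [561.  22.  48.] 217 [561.  22.  48.]
top jar 265 [468.  11.  54.] 263 [468.  11.  54.]
top bottle 658 [731.  28.  91.] 660 [730.  28.  91.]
clk 15.3 p [439.   30.4 359.3] turn [-0.1  0.1  0.2] shift [ 145.  -248.9 -159.3] F [ 0.5 -0.5 -0.2] w 59.6 j [ 0.66 -0.21 -0.44  0.32 -1.16  0.45]<stdin>:10: RuntimeWarning: Mean of empty slice.
  ret = um.true_divide(
```

View pics/a8.png

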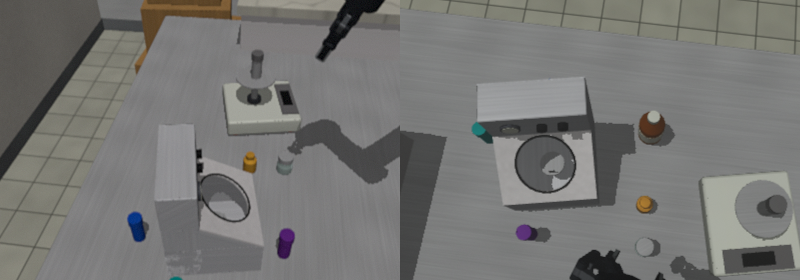

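The capsule stands upright on the pan, at (257,63) in the left half and (775,205) in the right. The other objects have not moved. Handing in.

```bash
python3 -c "
from h import *
print(arm.job_done())"
```

```text
the job is handed in; nothing more can be done
None
```

The capsule is off its pedestal, out through the port, and standing upright on the balance pan. I handed the job in at about 15.3 s; no verdict was reported.

- **Lift and exit:** I gripped the cap with the tool tilted about 20° and lifted the capsule 35 mm straight up to clear the tip. It came out roughly square to the panel, and the wrist force showed only the capsule's weight of about 2.7 N.
- **Placing:** I lowered it in steps of under 1 mm until the force went from about −2.7 N to +0.5 N, so the pan was carrying it. Then I opened the fingers and backed out along the tool axis.
- **Last checks:** The last pictures show it upright, with the cap's top centred at about (570, −212) mm against the pan's centre of (571, −214). The weight and jar measured unchanged to the nearest millimetre, the bottle to within 1 mm. The arm was well clear of everything.

**What disagreed:**
- **Fingertip position:** Both cameras showed the fingertips about 25 mm farther back along the tool than the reported TCP. I trusted the pictures when setting the grip depth.
- **Tilt:** 30° was out of reach at pedestal height because joint 5 hit its limit. I used 20° from there on, after a short pull to one side with no contact.
- **Grip width:** The gripper read about 32 mm on the 34 mm cap, but the grip held steady throughout.

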